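# Load the drive dock behind its swing cover

### The job

Push the drive dock's dust cover round on its pin, fully aside to its stop, so that its slot lies open. Then take the drive caddy from its plywood rest and slide it upright down into the slot until it sits fully home, lowering it in rather than letting it drop, and let go of it with the cover still aside. Leave the tape, tins, scissors, wick bundle and matchbox where they are.

Things in the scene. Friction and masses are not known exactly. Their poses are not given: they have to be found in the camera images.
- dock: Drive dock: grey box, black end cheeks, louvred sides, 188 (x) x 88 (y) x 76 (z) mm, fixed. Origin at the centre of its underside, z up. Slot in the centre of its top: 79 mm along x, 16.4 along y, 66 deep, mouth chamfered 2 mm. A seated caddy has its underside 10 mm above the dock's origin, its x axis along the dock's x (either way round).
- slot_mouth (a point): Centre of the slot's mouth on the dock's top, 76 mm above the dock's origin; axes as the dock's.
- cover (a joint): Dust cover's angle, rad: 0 = over the slot, along the dock's x; grows as it swings clockwise seen from above, its free end to the dock's +y side, up to a rigid stop at 1.75 (slot clear from 1.4). Friction 0.12 N m, no spring: stays where left. Bare aluminium strip 119 x 30 x 3 mm, 1 mm above the dock's top, a fence folded up along one long edge. The caddy cannot pass it.
- cover_pin (a point): Cover's pivot pin, at x = +58 mm, y = 0 in the dock's frame, 84 mm above the table. Axes turn with the cover (as the dock's at angle 0): the strip runs along -x to 104 mm from the pin; the fence (4 mm thick, 80 mm long, top 101 mm above the table) stands at y = -11 to -15 mm, x = -24 to -104 mm.
- cover_fence (a point): Point on top of the cover's fence, 75 mm from the pin along the cover and 13 mm to its -y side, 101 mm above the table. Axes turn with the cover: -y is the outward normal of the face to push; pushing it towards +y opens the cover.
- caddy: Drive caddy: rigid slab 76 (x) x 14 (y) x 125 (z) mm, about 0.25 kg, bare aluminium with a black top cap and a black foot narrowed to 73 x 10.5 mm in its lowest 4 mm. Origin at the centre of its underside, z up. At the start it stands upright in the rest, underside 8 mm above the table. Grip it across its 14 mm thickness (y) near the top.
- caddy_top (a point): Centre of the caddy's top face, 125 mm above its origin; axes as the caddy's.
- rest: Plywood parking rest, 130 (x) x 70 (y) x 32 (z) mm, fixed, with a groove 80 x 18 mm along x, 24 mm deep, that holds the caddy's foot. Origin at the centre of its underside.
- tape_roll: Roll of brown packing tape, 96 mm across, 48 mm high, flat on the table between dock and rest, nearer the robot; bystander. Origin at the centre of its underside.
- tin_26: Tin candle 70 mm across, 100 mm high, on the left; bystander. Origin at the centre of its underside.
- tin_31: Tin candle 70 mm across, 99 mm high, on the right near the television; bystander. Origin at the centre of its underside.
- scissors: Scissors with orange handles, 199 mm long, 9 mm high, flat on the left of the table; bystander.
- wick_bundle: Bundle of card wicks, 122 x 29 x 16 mm, on the right; bystander.
- matchbox: Matchbox 50 x 37 x 15 mm, at the near right corner; bystander.
There are look-alikes about, which are no part of the job. Several things have the shape of the caddy; the one meant has the colours described above.

How it is judged (in metres and radians):
On the way, in this order (a step that is already met when the one before it is completed fails the run):
1. the cover is swung aside to its stop while the caddy is still outside the slot (value of joint cover above 1.5 rad and not (horizontal distance between caddy and dock below 0.03 m and z of caddy in the frame of dock below 0.07 m)), for 0.2 s.
2. the caddy stands fully home in the slot (z of caddy in the frame of dock below 0.014 m and horizontal distance between caddy_top and dock below 0.006 m and angle between the x axis of caddy and the x axis of dock, either way round below 0.08 rad and angle between caddy's own z axis and vertical below 0.06 rad), for 0.2 s.
At the end, for the whole second after the job is handed in: The caddy stands in the dock's slot, released and at rest: underside within 4 mm of the slot's floor, its top centred over the slot within 6 mm, its x axis along the dock's within 0.08 rad, upright within 0.06 rad. The cover stands swung aside past 1.5 rad (its stop is at 1.75) (all of step 2 and value of joint cover above 1.5 rad and linear speed of caddy below 0.02 m/s and contact force between the fingers and caddy below 0.1 N); the robot touches nothing.
It fails at once if the caddy is dropped into the slot (faster than 0.4 m/s while in it) (horizontal distance between caddy and dock below 0.01 m and z of caddy in the frame of dock below 0.07 m and linear speed of caddy above 0.4 m/s).
It fails at once if the tape, a tin, the scissors, the wick bundle or the matchbox is moved by more than 30 mm (distance of any of tape_roll, tin_26, tin_31, scissors, wick_bundle, matchbox from where it was at the start of the episode above 0.03 m).
It also fails if it takes over 58 s, if anything falls off the work surface, if the arm or the gripper's body presses on something with over 40 N, if the wrist force passes 120 N, or if a joint passes its speed limit or range.

### The arm

A 6-joint arm with a two-finger parallel gripper is mounted at the origin on a cart in front of the work surface, level with it; the furniture and walls round the work are solid. World frame = base frame: x ahead of the robot, y to its left, z up, the work surface at z = 0. Lengths are in m, angles in degrees, forces in N, time in s.
With the tool pointing down it reaches from about 0.275 to 0.875 m from the base axis. Payload 12.5 kg.
Tool frame: the origin (TCP) lies midway between the tips of the shut fingers; the grasp point (between the pads) lies 19 mm behind it (robot.grip_depth is the distance from the TCP to the grasp point, in m); z points along the fingers, y is the line along which they close (so a half turn about z gives the same grasp; the last joint's range is limited). The gripper opens to 85 mm and grips with 20 to 120 N. Pads are 22 mm wide; open, the fingers measure 114 mm over their backs; the gripper's body (76 mm by 85 mm) begins 54 mm behind the grasp point. The pads swing forward as they close: fully open they stand 13 mm farther back than shut.
Start: joints at [64.767, 20.094, 94.641, -0, 65.266, -4.847], TCP at [0.192, 0.516, 0.206] pointing down, gripper open.
Joint ranges: [-157.81, 157.81], [-45, 120.19], [0.68, 151.7], [-89.99, 269.99], [4.06, 180], [-164.3, 164.3]. Speed limits (degrees/s): [127.2, 127.2, 159.86, 180, 180, 180].

### API

Orientations are given as a 3x3 rotation matrix whose columns are the frame's x, y, z axes.
In Python, from cell import status, imaging, close_job, robot gives the robot as it stands. The module is installed in compiled form; this text tells all that it offers.
- The arm moves only by the tool move_arm, never from a script. Its argument "commands" is a list that holds one entry, the list of rows, each a list of 6 numbers: the shift along the tool's x, y, z in m, then the turn, a rotation vector about the tool's x, y, z in rad. A call has 1 to 10 rows; each row shifts and turns the commanded pose from where the row before left it, along the tool's axes as they then stand; what a row does not reach is not made up. A row lasts 1/10 s, in which the tool goes at most 50 mm and 8.59 degrees, less where a joint would pass 70% of its speed; a pose out of reach is approached as far as the arm can. A call with a gripper value outside its range is refused whole. "jaw" is the finger opening in m, from 0 to 0.0854, set as the call begins (left out, the last holds). The fingers move at their own pace and stop on an object; "squeeze" is the grip in N (left out, the last holds). Time passes only in rows, so rows that do not move let the fingers close. It gives the time, the measured TCP pose, the force, the opening and the grip force at its end, in the units of the state.
- status.observe(): the state, without advancing time (a new reading comes with each control period).
- imaging.read_camera(name): name is "side" or "top"; returns the picture (420x560x3 uint8, blue, green, red); there is no depth.
- imaging.camera_info(name): a dict with "fov_y" (degrees; the focal length in pixels is half the picture's height over the tangent of half this angle, whatever the lens; pixels are square), "cx", "cy" (the principal point, pixels), "pose" (4x4, takes a point from camera to world coordinates). Camera axes: x right, y up, looking along -z (the intrinsics and any distortion apply to the point x, -y, -z); pixel columns grow to the right and rows downward; lengths in m; the calibration is good to about 2 mm. A picture is of the moment at which its call begins. camera_info takes no time and is no camera call.
- close_job(): hands the job in; it is judged then, once.
The state is a dict: "clock": time; "qpos": joint angles; "qvel": joint speeds; "joint_torque": joint torques, N m; "eef_pos": TCP position; "tcp_rot": TCP orientation; "ft_force": force on the tool from outside, world axes, zero at the start; "ft_torque": the same for the moment, N m; "width": opening from 0.0 (shut) to 1.0 (fully open); "finger_force": force on a finger pad.
Only numpy, scipy, OpenCV 4.12 (cv2) and the standard library are available. Lean on these libraries where they do the work, as an engineer would, in place of code of your own. Each camera call takes 0.05 s, during which the arm holds its last target. There are 200 camera calls.

## Working session

There is one attempt and no reset: what is moved stays moved. The work goes in short steps, Python scripts to look and compute and a tool call to move; the robot and the scene stay as the last step left them, time stands still between calls to the robot, and variables do not carry over. Pictures are saved under pics/ and viewed, at most 10 in all, crops included, and the job is handed in when it is done.

Besides the shell and the picture viewer there is one more tool, called after "Request:" in YAML: its name, and indented under it one key for each argument. move_arm: Moves the arm, as the interface text tells. Its arguments: {"type":"object","properties":{"commands":{"type":"array"},"jaw":{"type":"number"},"squeeze":{"type":"number"}},"required":["commands"]}

```bash
mkdir -p pics
python3 - <<'E'
from cell import status, imaging, robot
import cv2,numpy as np
np.set_printoptions(precision=4,suppress=True)
for n in("side","top"):
    cv2.imwrite(f"pics/{n}0.png",imaging.read_camera(n)); i=imaging.camera_info(n); print(n,i)
s=status.observe(); print(s["clock"],s["eef_pos"],s["tcp_rot"],robot.grip_depth)
E
```

```text
side {'fov_y': 49.66740207211483, 'cx': 279.60943372768367, 'cy': 205.66535726211222, 'pose': array([[ 0.9984, -0.0515,  0.0225,  0.5009],
       [ 0.056 ,  0.8779, -0.4755, -0.6782],
       [ 0.0048,  0.476 ,  0.8794,  1.2967],
       [ 0.    ,  0.    ,  0.    ,  1.    ]])}
top {'fov_y': 48.881907470926464, 'cx': 275.19727071904134, 'cy': 215.10681772890572, 'pose': array([[-0.017 ,  0.9967, -0.0798,  0.3448],
       [-0.9998, -0.0166,  0.0057, -0.0081],
       [ 0.0043,  0.0799,  0.9968,  1.7055],
       [ 0.    ,  0.    ,  0.    ,  1.    ]])}
0.1 [0.1914 0.5153 0.2057] [[-0.9374  0.3483 -0.0005]
 [ 0.3483  0.9374 -0.001 ]
 [ 0.0001 -0.0011 -1.    ]] 0.0187
```

View pics/side0.png

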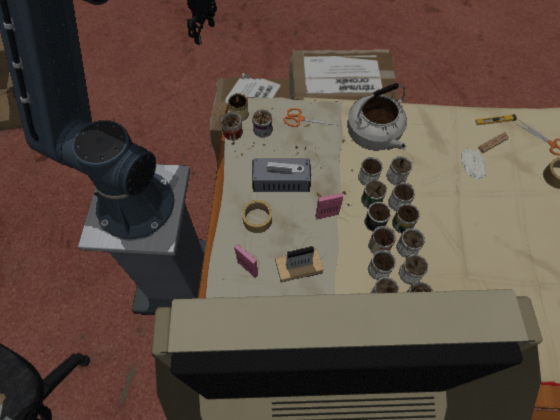

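View pics/top0.png

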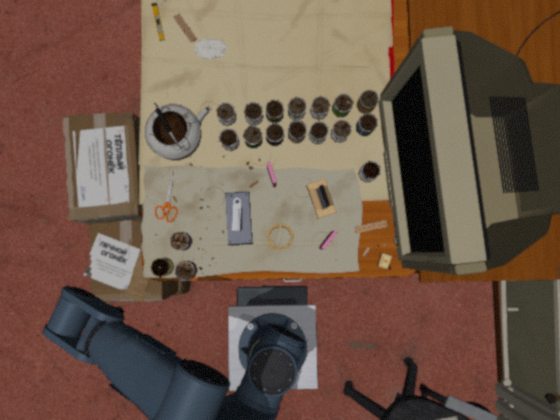

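The side view shows the dock at (281,175) and an aluminium slab with a black cap standing in plywood at (300,258). Two pink look-alikes are at (330,205) and (246,260). In the top view the dock is at (238,218), the rest at (322,198), and the pinks at (272,174) and (328,240). The aluminium and black slab in the rest fits the description, so I'll confirm it with enlarged crops.

Run:
```python
import cv2
a=cv2.imread("pics/side0.png")[145:285,240:360]; cv2.imwrite("pics/sc.png",cv2.resize(a,None,fx=4.28,fy=4.28,interpolation=cv2.INTER_CUBIC))
a=cv2.imread("pics/top0.png")[160:260,215:345]; cv2.imwrite("pics/tc.png",cv2.resize(a,None,fx=6,fy=6,interpolation=cv2.INTER_CUBIC))
```

```text
(no output)
```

View pics/sc.png

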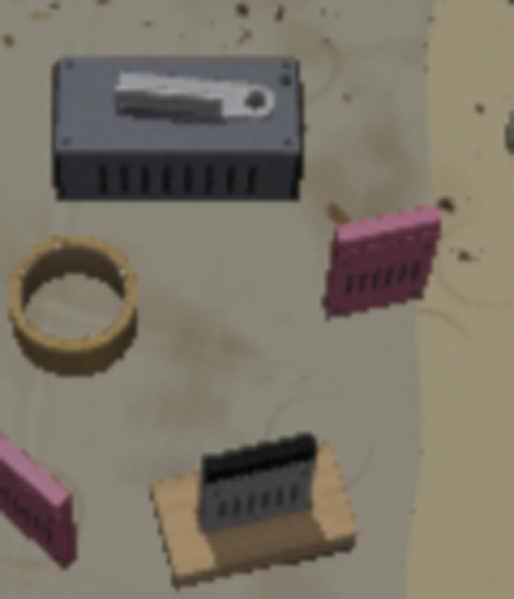

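View pics/tc.png

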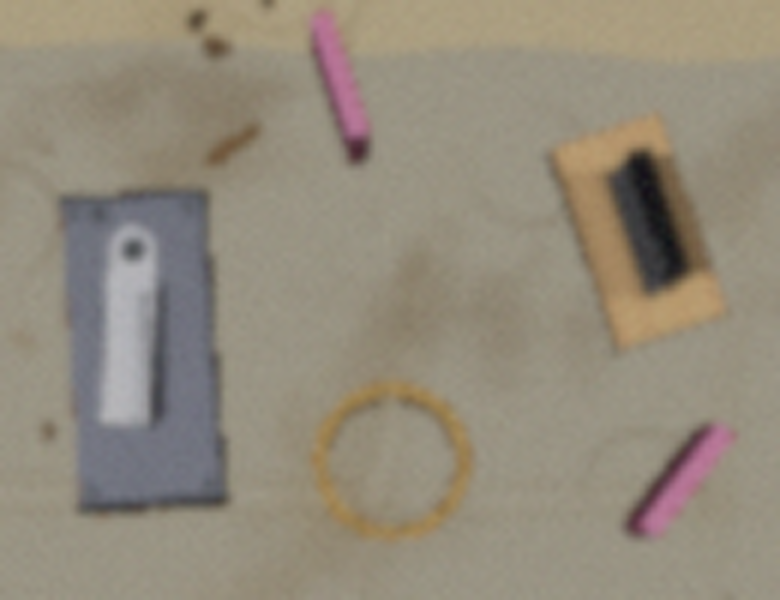

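The crops confirm the target: aluminium slab, black cap and louvres, in the plywood at side crop (258,480) and top crop (655,220). The cover lies on the dock with its pin at the far (+x) end and the fence on the world −y side. Next I'll fit poses from both views.

```bash
cat > h.py <<'E'
import numpy as np
from cell import imaging
from scipy.optimize import least_squares
def proj(n,P):
    i=imaging.camera_info(n); f=210/np.tan(np.radians(i["fov_y"]/2))
    M=np.linalg.inv(i["pose"]); P=np.atleast_2d(P); c=P@M[:3,:3].T+M[:3,3]
    return np.c_[i["cx"]+f*c[:,0]/-c[:,2], i["cy"]-f*c[:,1]/-c[:,2]]
def back(n,uv,z):
    i=imaging.camera_info(n); f=210/np.tan(np.radians(i["fov_y"]/2)); uv=np.atleast_2d(uv)
    d=np.c_[(uv[:,0]-i["cx"])/f,-(uv[:,1]-i["cy"])/f,-np.ones(len(uv))]@i["pose"][:3,:3].T
    o=i["pose"][:3,3]; return o+d*((z-o[2])/d[:,2])[:,None]
def full(n,uv):
    uv=np.array(uv,float)
    return (uv+.5)/4.28-.5+[240,145] if n=="side" else (uv+.5)/6-.5+[215,160]
def fit(obs,x0):  # obs: name->(local pts, full pixels)
    def r(p,split=False):
        c,s=np.cos(p[2]),np.sin(p[2]); out=[]
        for n,(L,uv) in obs.items():
            L=np.array(L); W=np.c_[p[0]+c*L[:,0]-s*L[:,1],p[1]+s*L[:,0]+c*L[:,1],L[:,2]]
            out.append((proj(n,W)-uv).ravel())
        return np.concatenate(out)
    q=least_squares(r,x0); return q.x,r(q.x).reshape(-1,2)
E
python3 - <<'E'
from h import *
np.set_printoptions(precision=4,suppress=True)
def show(name,obs,x0):
    for n in obs:
        p,r=fit({n:obs[n]},x0); print(name,n,p[:2],np.degrees(p[2]),"res",r.ravel())
    p,r=fit(obs,x0); print(name,"both",p[:2],np.degrees(p[2]),"res",r.ravel())
a,b,h=.094,.044,.076
D=[(-a,b,h),(a,b,h),(a,-b,h),(-a,-b,h)]
show("dock",{"side":(D,full("side",[(55,58),(299,59),(301,150),(56,150)])),
 "top":(D,full("top",[(82,510),(62,198),(207,190),(227,500)]))},[.5,.1,0])
show("pin",{"side":([(0,0,.086)],full("side",[(257,99)])),"top":([(0,0,.086)],full("top",[(133,249)]))},[.5,.1,0])
a,b,h=.065,.035,.032
R=[(-a,b,h),(a,b,h),(a,-b,h),(-a,-b,h)]
show("rest",{"side":([R[0],R[2],R[3]],full("side",[(152,487),(356,532),(176,574)])),
 "top":(R,full("top",[(620,350),(552,152),(657,115),(727,312)]))},[.5,-.15,.2])
a,b,h=.038,.007,.133
C=[(-a,b,h),(a,b,h),(a,-b,h),(-a,-b,h)]
show("caddy",{"side":(C[:2],full("side",[(203,458),(311,435)])),
 "top":(C,full("top",[(650,292),(626,157),(650,148),(688,275)]))},[.5,-.15,.2])
tape=full("top",[(393,460)]); print("tape",back("top",tape,.048))
print("pinkA",back("top",full("top",[(338,75)]),.12),"pinkB",back("top",full("top",[(690,470)]),.12))
print("TV",back("side",[[180,298],[350,295],[520,292]],.4), back("top",[[387,80],[395,170],[407,265]],.3))
E
```

```text
dock side [0.4671 0.1162] 3.404599503258408 res [-0.3437 -0.8089  0.5611 -1.0487  1.079   0.8057 -1.2873  0.8297]
dock top [0.4681 0.1119] 2.9812189040789976 res [-0.3999  0.5633 -0.287  -0.3708  0.2878 -0.7196  0.4002  0.5043]
dock both [0.4676 0.1139] 3.1889115593400845 res [-0.2129 -0.3045  0.7361 -0.3638  1.1548  1.5311 -1.2583  1.3639 -0.8654
  0.7561 -0.9401 -0.1683 -0.3699 -0.6062 -0.0702  0.6064]
pin side [0.5259 0.117 ] 0.0 res [ 0. -0.]
pin top [0.5262 0.1173] 0.0 res [-0. -0.]
pin both [0.526  0.1171] 0.0 res [ 0.0378 -0.0432  0.0423  0.0392]
rest side [ 0.5365 -0.185 ] 17.760938680602294 res [-0.4112 -0.7194  0.5083 -0.0298 -0.1003  0.6886]
rest top [ 0.5376 -0.1859] 17.955622132905965 res [ 0.0061  0.2486 -0.4458 -0.3215  0.1156 -0.2978  0.3231  0.3618]
rest both [ 0.537  -0.1854] 17.763522102738577 res [-0.2512 -0.5684  0.6789  0.1229  0.0657  0.8468 -0.1874  0.4038 -0.5259
 -0.2062  0.0573 -0.1227  0.1519  0.5775]
caddy side [ 0.5364 -0.1887] 16.405204430711596 res [-0.651   0.1694  0.6556 -0.1915]
caddy top [ 0.5339 -0.1837] 12.251701272498666 res [ 1.2217 -1.1419 -0.0226 -0.0964 -0.0621  0.481  -1.1376  0.7613]
caddy both [ 0.5349 -0.1857] 13.715603612023369 res [-1.1829 -1.4622  0.3849 -0.6474  2.091  -1.459   0.2963 -0.2761  0.2306
  0.2012 -0.2948  0.3433]
tape [[ 0.4011 -0.0338  0.048 ]]
pinkA [[ 0.6215 -0.0048  0.12  ]] pinkB [[ 0.39   -0.2023  0.12  ]]
TV [[ 0.2888 -0.4171  0.4   ]
 [ 0.6323 -0.3911  0.4   ]
 [ 0.9794 -0.3648  0.4   ]] [[ 0.8753 -0.373   0.3   ]
 [ 0.5904 -0.3873  0.3   ]
 [ 0.299  -0.4127  0.3   ]]
```

Both views agree. The dock is at about (0.468, 0.114) with yaw 3.1°, the pin at (0.526, 0.117), and the caddy at about (0.536, −0.185) with yaw about 17°. I'll shut the fingers and move over the outer side of the fence.

Request:
move_arm:
  commands:
    - [[-0.036, -0.029, 0, 0, 0, 0], [-0.036, -0.029, 0, 0, 0, 0], [-0.036, -0.029, 0, 0, 0, 0], [-0.036, -0.029, 0, 0, 0, 0], [-0.036, -0.029, 0, 0, 0, 0], [-0.036, -0.029, 0, 0, 0, 0], [-0.036, -0.029, 0, 0, 0, 0], [-0.036, -0.029, 0, 0, 0, 0], [-0.036, -0.029, 0, 0, 0, 0], [-0.036, -0.029, 0, 0, 0, 0]]
  jaw: 0

```text
clock: 1.1
eef_pos: [0.4285, 0.1164, 0.2062]
tcp_rot: [[-0.937, 0.348, -0.0], [0.348, 0.937, 0.0], [0.0, -0.0, -1.0]]
ft_force: [1.2, 1.0, 1.0]
width: -0.002
finger_force: 0.0
```

Request:
move_arm:
  commands:
    - [[-0.039, -0.034, 0, 0, 0, 0], [0, 0, 0, 0, 0, -0.082], [0, 0, 0, 0, 0, -0.082], [0, 0, 0, 0, 0, -0.082], [0, 0, 0, 0, 0, -0.082], [0, 0, 0, 0, 0, -0.082], [0, 0, 0, 0, 0, 0], [0, 0, 0, 0, 0, 0]]

```text
clock: 1.9
eef_pos: [0.4517, 0.0744, 0.2061]
tcp_rot: [[-0.999, -0.052, -0.0], [-0.052, 0.999, -0.0], [0.0, -0.0, -1.0]]
ft_force: [-0.3, -0.3, -0.4]
width: 0.001
finger_force: 0.0
```

Request:
move_arm:
  commands:
    - [[0, 0, 0.024, 0, 0, 0], [0, 0, 0.024, 0, 0, 0], [0, 0, 0.024, 0, 0, 0], [0, 0, 0.024, 0, 0, 0], [0, 0, 0.024, 0, 0, 0], [0, 0, 0, 0, 0, 0], [0, 0.005, 0, 0, 0, 0], [0, 0.005, 0, 0, 0, 0], [0, 0.002, 0, 0, 0, 0], [0, 0, 0, 0, 0, 0]]

```text
clock: 2.9
eef_pos: [0.4516, 0.0868, 0.0869]
tcp_rot: [[-0.999, -0.055, 0.001], [-0.055, 0.999, 0.0], [-0.001, 0.0, -1.0]]
ft_force: [0.2, -0.4, 0.4]
width: 0.004
finger_force: 0.0
```

Request:
move_arm:
  commands:
    - [[0.0034, 0.0108, 0, 0, 0, 0.14], [0.0034, 0.0108, 0, 0, 0, 0.14], [0.0034, 0.0108, 0, 0, 0, 0.14], [0.0034, 0.0108, 0, 0, 0, 0.14], [0, 0, 0, 0, 0, 0]]

```text
clock: 3.4
eef_pos: [0.4448, 0.1314, 0.0866]
tcp_rot: [[-0.874, 0.486, 0.001], [0.486, 0.874, 0.0], [-0.001, 0.001, -1.0]]
ft_force: [0.2, 0.6, -0.1]
width: 0.005
finger_force: 0.0
```

Request:
move_arm:
  commands:
    - [[0.0034, 0.0108, 0, 0, 0, 0.14], [0.0034, 0.0108, 0, 0, 0, 0.14], [0.0034, 0.0108, 0, 0, 0, 0.14], [0.0034, 0.0108, 0, 0, 0, 0.14], [0.0034, 0.0108, 0, 0, 0, 0.14], [0.0034, 0.0108, 0, 0, 0, 0.14], [0.0034, 0.0108, 0, 0, 0, 0.14], [0, 0, 0, 0, 0, 0]]

```text
clock: 4.2
eef_pos: [0.4899, 0.1926, 0.0864]
tcp_rot: [[-0.087, 0.996, 0.001], [0.996, 0.087, 0.0], [0.0, 0.001, -1.0]]
ft_force: [0.2, -0.8, 0.6]
width: 0.001
finger_force: 0.0
```

Run:
```python
from cell import imaging
import cv2
a=imaging.read_camera("side")[120:220,220:350]; cv2.imwrite("pics/s1.png",cv2.resize(a,None,fx=5,fy=5,interpolation=cv2.INTER_CUBIC))
```

```text
(no output)
```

View pics/s1.png

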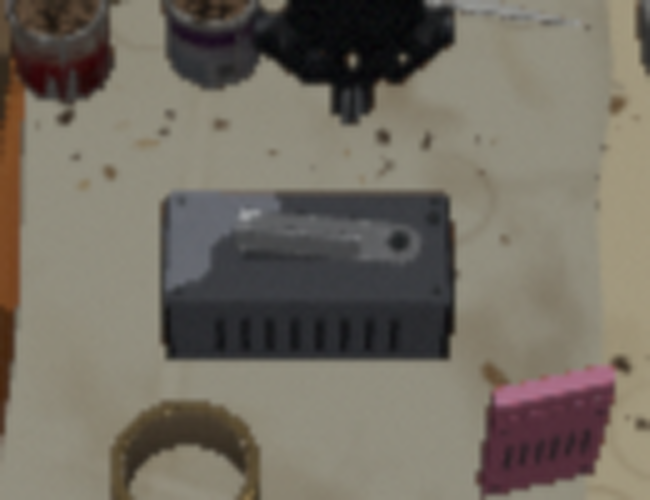

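The cover (crop 240–420, 240) hasn't moved, and the fingertip shows at crop (350,115). I'll compare that with where the reported TCP should project.

Run:
```python
from h import *
from cell import status
s=status.observe(); print(s["eef_pos"],s["clock"])
for n in("side","top"): print(n,proj(n,s["eef_pos"]), proj(n,[.4516,.0868,.087]))
print("tip crop", 220+350/5,120+120/5, back("side",[[290,144]],.086),back("side",[[290,144]],.15))
import cv2
a=imaging.read_camera("top")[150:270,190:340]; cv2.imwrite("pics/t1.png",cv2.resize(a,None,fx=5,fy=5,interpolation=cv2.INTER_CUBIC))
```

```text
[0.4890007  0.19220625 0.08621088] 4.25
side [[289.15216676 147.79785612]] [[275.7526666  174.43352088]]
top [[215.53770174 211.93859764]] [[245.63913525 222.04035458]]
tip crop 290.0 144.0 [[0.49107209 0.20770099 0.086     ]] [[0.49159179 0.16086859 0.15      ]]
```

View pics/t1.png

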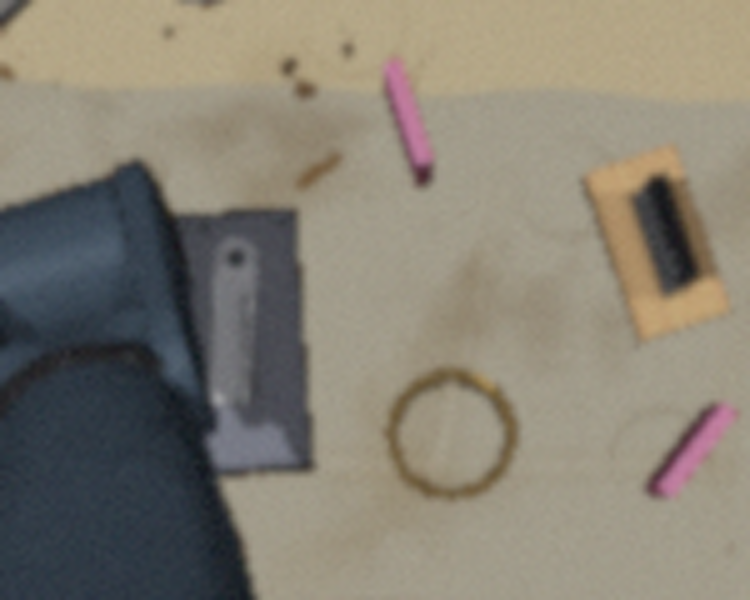

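The cover is still at 0, so the fingertips passed above the fence even though they reported z=0.086. I'll probe the bare dock top (76 mm high) to find the true tip height.

Request:
move_arm:
  commands:
    - [[0, 0, -0.02, 0, 0, 0], [0, 0, -0.02, 0, 0, 0], [-0.035, -0.02, 0, 0, 0, 0], [-0.035, -0.04, 0, 0, 0, 0], [0, -0.04, 0, 0, 0, 0], [0, 0, 0.015, 0, 0, 0], [0, 0, 0.015, 0, 0, 0], [0, 0, 0.006, 0, 0, 0], [0, 0, 0, 0, 0, 0]]

```text
clock: 5.2
eef_pos: [0.3967, 0.1163, 0.0898]
tcp_rot: [[-0.088, 0.996, -0.002], [0.996, 0.088, -0.0], [-0.0, -0.002, -1.0]]
ft_force: [-0.4, 0.7, -0.2]
width: 0.0
finger_force: 0.0
```

Request:
move_arm:
  commands:
    - [[0, 0, 0.003, 0, 0, 0], [0, 0, 0.003, 0, 0, 0], [0, 0, 0, 0, 0, 0]]

```text
clock: 5.5
eef_pos: [0.3973, 0.1166, 0.0841]
tcp_rot: [[-0.085, 0.996, -0.0], [0.996, 0.085, -0.0], [-0.0, -0.0, -1.0]]
ft_force: [-0.6, -0.3, 0.4]
width: -0.002
finger_force: 0.0
```

Run:
```python
from h import *
from cell import status
import cv2
s=status.observe(); print(s["clock"],s["eef_pos"],s["ft_force"],s["qpos"]); p=s["eef_pos"]
for n in("side","top"): print(n,proj(n,p),proj(n,p+[0,0,.02]))
a=imaging.read_camera("side")[120:220,220:350]; cv2.imwrite("pics/s2.png",cv2.resize(a,None,fx=6,fy=6,interpolation=cv2.INTER_CUBIC))
```

```text
5.5 [0.39734286 0.11659679 0.08408654] [-0.56977064 -0.25422172  0.3973715 ] [ 9.90653825e+00  1.73270277e+01  1.20070356e+02 -3.42843776e-04
  4.26116064e+01  5.00485267e+00]
side [[259.32773439 166.17427008]] [[259.1083324  162.66522109]]
top [[237.36998584 237.68144597]] [[236.92347658 237.50148686]]
```

View pics/s2.png

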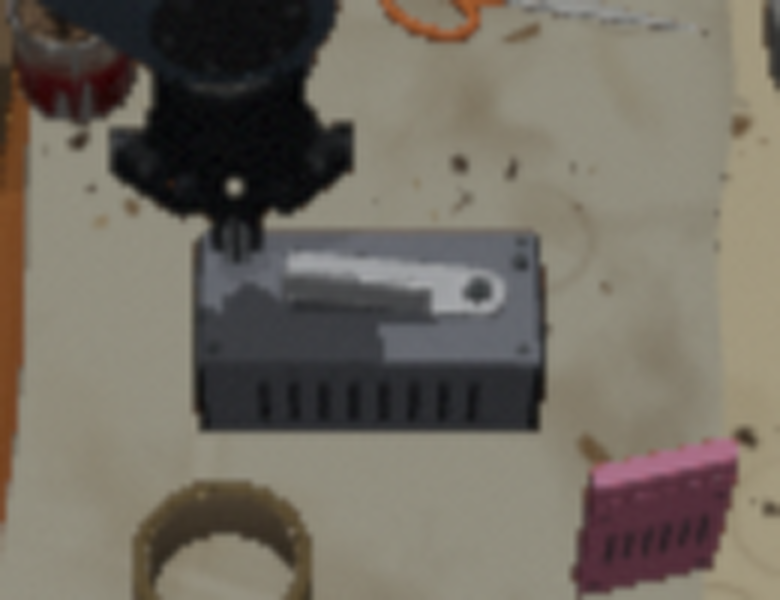

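The tip shows at crop (235,258), which is full-frame (259,163), against a prediction of (259,166). It is about 15–20 mm higher than reported, or offset. I'll keep probing down gently.

Request:
move_arm:
  commands:
    - [[0, 0, 0.003, 0, 0, 0], [0, 0, 0.003, 0, 0, 0], [0, 0, 0.002, 0, 0, 0], [0, 0, 0, 0, 0, 0]]

```text
clock: 5.95
eef_pos: [0.3972, 0.1166, 0.0759]
tcp_rot: [[-0.085, 0.996, -0.001], [0.996, 0.085, -0.0], [-0.0, -0.001, -1.0]]
ft_force: [0.3, 0.2, -0.1]
width: 0.002
finger_force: 0.0
```

Request:
move_arm:
  commands:
    - [[0, 0, 0.002, 0, 0, 0], [0, 0, 0.002, 0, 0, 0], [0, 0, 0, 0, 0, 0]]

```text
clock: 6.25
eef_pos: [0.3973, 0.1166, 0.072]
tcp_rot: [[-0.085, 0.996, -0.0], [0.996, 0.085, -0.0], [-0.0, -0.0, -1.0]]
ft_force: [0.7, -0.4, 0.2]
width: 0.0
finger_force: 0.0
```

Request:
move_arm:
  commands:
    - [[0, 0, 0.002, 0, 0, 0], [0, 0, 0.002, 0, 0, 0], [0, 0, 0, 0, 0, 0]]

```text
clock: 6.55
eef_pos: [0.3973, 0.1166, 0.068]
tcp_rot: [[-0.085, 0.996, -0.0], [0.996, 0.085, -0.0], [-0.0, -0.0, -1.0]]
ft_force: [0.3, 0.5, 0.1]
width: 0.002
finger_force: 0.0
```

Request:
move_arm:
  commands:
    - [[0, 0, 0.002, 0, 0, 0], [0, 0, 0.002, 0, 0, 0], [0, 0, 0, 0, 0, 0]]

```text
clock: 6.85
eef_pos: [0.3972, 0.1166, 0.0639]
tcp_rot: [[-0.085, 0.996, -0.0], [0.996, 0.085, -0.0], [-0.0, -0.0, -1.0]]
ft_force: [0.8, 0.2, 0.9]
width: -0.002
finger_force: 0.0
```

Request:
move_arm:
  commands:
    - [[0, 0, 0.001, 0, 0, 0], [0, 0, 0.001, 0, 0, 0], [0, 0, 0, 0, 0, 0]]

```text
clock: 7.15
eef_pos: [0.3973, 0.1166, 0.0621]
tcp_rot: [[-0.085, 0.996, -0.0], [0.996, 0.085, -0.0], [-0.0, -0.0, -1.0]]
ft_force: [-0.5, 0.0, 0.0]
width: 0.002
finger_force: 0.0
```

Request:
move_arm:
  commands:
    - [[0, 0, 0.001, 0, 0, 0], [0, 0, 0.001, 0, 0, 0], [0, 0, 0, 0, 0, 0]]

```text
clock: 7.45
eef_pos: [0.3973, 0.1166, 0.0601]
tcp_rot: [[-0.085, 0.996, -0.0], [0.996, 0.085, -0.0], [-0.0, -0.0, -1.0]]
ft_force: [-0.6, 0.2, 0.0]
width: -0.001
finger_force: 0.0
```

Request:
move_arm:
  commands:
    - [[0, 0, 0.001, 0, 0, 0], [0, 0, 0.001, 0, 0, 0], [0, 0, 0, 0, 0, 0]]

```text
clock: 7.75
eef_pos: [0.3973, 0.1166, 0.0581]
tcp_rot: [[-0.085, 0.996, -0.0], [0.996, 0.085, -0.0], [-0.0, -0.0, -1.0]]
ft_force: [-0.0, 0.3, 0.6]
width: 0.004
finger_force: 0.0
```

Request:
move_arm:
  commands:
    - [[0, 0, 0.001, 0, 0, 0], [0, 0, 0.001, 0, 0, 0], [0, 0, 0, 0, 0, 0]]

```text
clock: 8.05
eef_pos: [0.3973, 0.1166, 0.0561]
tcp_rot: [[-0.085, 0.996, -0.0], [0.996, 0.085, -0.0], [-0.0, -0.0, -1.0]]
ft_force: [0.2, 0.1, 0.6]
width: 0.001
finger_force: 0.0
```

Request:
move_arm:
  commands:
    - [[0, 0, 0.001, 0, 0, 0], [0, 0, 0.001, 0, 0, 0], [0, 0, 0, 0, 0, 0]]

```text
clock: 8.35
eef_pos: [0.3973, 0.1166, 0.0541]
tcp_rot: [[-0.085, 0.996, -0.0], [0.996, 0.085, -0.0], [-0.0, -0.0, -1.0]]
ft_force: [0.1, 0.3, -0.2]
width: 0.001
finger_force: 0.0
```

There's still no contact at 0.054. I'll look again, putting both views in one picture with the predicted tip marked.

Run:
```python
from h import *
from cell import status
import cv2
p=status.observe()["eef_pos"]; S=[]
for n,(r,c) in {"side":((130,200),(225,325)),"top":((180,250),(200,300))}.items():
    im=imaging.read_camera(n); a=im[r[0]:r[1],c[0]:c[1]]; a=cv2.resize(a,None,fx=4.2*(7/4.2 if 0 else 1),fy=4.2,interpolation=cv2.INTER_CUBIC)
    uv=(proj(n,p)[0]-[c[0],r[0]]+.5)*4.2; print(n,uv); cv2.circle(a,tuple(int(v) for v in uv),3,(0,0,255),1); S.append(a)
w=max(a.shape[1] for a in S)
cv2.imwrite("pics/b.png",cv2.resize(np.vstack([cv2.copyMakeBorder(a,0,0,0,w-a.shape[1],0) for a in S]),None,fx=1,fy=1))
```

```text
side [147.57277721 175.48847893]
top [161.77714563 245.5050772 ]
```

View pics/b.png

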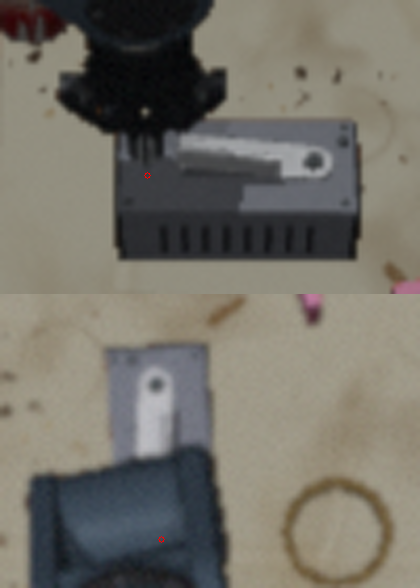

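Request:
move_arm:
  commands:
    - [[0, 0, 0.001, 0, 0, 0], [0, 0, 0.001, 0, 0, 0], [0, 0, 0, 0, 0, 0]]

```text
clock: 8.75
eef_pos: [0.3973, 0.1166, 0.0521]
tcp_rot: [[-0.085, 0.996, -0.0], [0.996, 0.085, -0.0], [-0.0, -0.0, -1.0]]
ft_force: [0.8, 0.5, 0.3]
width: -0.001
finger_force: 0.0
```

Request:
move_arm:
  commands:
    - [[0, 0, 0.001, 0, 0, 0], [0, 0, 0.001, 0, 0, 0], [0, 0, 0, 0, 0, 0]]

```text
clock: 9.05
eef_pos: [0.3975, 0.1166, 0.0509]
tcp_rot: [[-0.085, 0.996, 0.0], [0.996, 0.085, -0.0], [-0.0, 0.0, -1.0]]
ft_force: [-4.8, -2.2, 17.2]
width: 0.002
finger_force: 8.6
```

Request:
move_arm:
  commands:
    - [[0, 0, 0.001, 0, 0, 0], [0, 0, 0.001, 0, 0, 0], [0, 0, 0, 0, 0, 0]]

```text
clock: 9.35
eef_pos: [0.3977, 0.1167, 0.0507]
tcp_rot: [[-0.085, 0.996, 0.001], [0.996, 0.085, -0.0], [-0.0, 0.001, -1.0]]
ft_force: [-17.4, -4.4, 59.2]
width: 0.004
finger_force: 29.2
```

Request:
move_arm:
  commands:
    - [[0, 0, 0.001, 0, 0, 0], [0, 0, 0.001, 0, 0, 0], [0, 0, 0, 0, 0, 0]]

```text
clock: 9.65
eef_pos: [0.3978, 0.1167, 0.0505]
tcp_rot: [[-0.085, 0.996, 0.001], [0.996, 0.085, -0.0], [-0.0, 0.001, -1.0]]
ft_force: [-28.8, -6.8, 99.8]
width: -0.001
finger_force: 49.9
```

Contact comes at a reported 0.051 on the 76 mm dock top, so the true tip height is the reported z plus 25 mm. I'll back off and set up outside the fence, pushing with the tool's x face this time.

Request:
move_arm:
  commands:
    - [[0, 0, -0.03, 0, 0, 0], [0, 0, -0.03, 0, 0, 0], [0, 0, 0, 0, 0, 0]]

```text
clock: 9.95
eef_pos: [0.3993, 0.117, 0.1091]
tcp_rot: [[-0.085, 0.996, 0.006], [0.996, 0.085, 0.001], [0.001, 0.006, -1.0]]
ft_force: [-0.8, 0.8, -0.4]
width: -0.001
finger_force: 0.0
```

Request:
move_arm:
  commands:
    - [[-0.025, 0.026, 0, 0, 0, 0], [-0.025, 0.026, 0, 0, 0, 0], [0, 0, 0.022, 0, 0, 0], [0, 0, 0.022, 0, 0, 0], [0, 0, 0, 0, 0, 0], [0.008, 0, 0, 0, 0, 0], [0.004, 0, 0, 0, 0, 0], [0.003, 0, 0, 0, 0, 0], [0, 0, 0, 0, 0, 0]]

```text
clock: 10.85
eef_pos: [0.4524, 0.0868, 0.0628]
tcp_rot: [[-0.086, 0.996, 0.001], [0.996, 0.086, 0.0], [-0.0, 0.001, -1.0]]
ft_force: [0.3, 0.2, -0.1]
width: 0.001
finger_force: 0.0
```

Request:
move_arm:
  commands:
    - [[0.0107, -0.0029, 0, 0, 0, 0.14], [0.0107, -0.0029, 0, 0, 0, 0.14], [0.0107, -0.0029, 0, 0, 0, 0.14], [0.0107, -0.0029, 0, 0, 0, 0.14], [0.0107, -0.0029, 0, 0, 0, 0.14]]

```text
clock: 11.35
eef_pos: [0.4485, 0.1407, 0.0626]
tcp_rot: [[0.581, 0.814, 0.001], [0.814, -0.581, -0.0], [0.0, 0.001, -1.0]]
ft_force: [-0.1, -2.6, -0.2]
width: 0.003
finger_force: 1.0
```

Request:
move_arm:
  commands:
    - [[0.0107, -0.0029, 0, 0, 0, 0.14], [0.0107, -0.0029, 0, 0, 0, 0.14], [0.0107, -0.0029, 0, 0, 0, 0.14], [0.0107, -0.0029, 0, 0, 0, 0.14], [0.0107, -0.0029, 0, 0, 0, 0.14]]

```text
clock: 11.85
eef_pos: [0.4802, 0.1846, 0.0624]
tcp_rot: [[0.969, 0.248, -0.001], [0.248, -0.969, -0.0], [-0.001, 0.0, -1.0]]
ft_force: [-1.2, -2.5, 0.0]
width: -0.003
finger_force: 0.9
```

Request:
move_arm:
  commands:
    - [[0.0107, -0.0029, 0, 0, 0, 0.14], [0.0054, -0.0014, 0, 0, 0, 0.07], [0, 0, 0, 0, 0, 0]]

```text
clock: 12.15
eef_pos: [0.4957, 0.1921, 0.0624]
tcp_rot: [[0.999, 0.045, 0.001], [0.045, -0.999, 0.0], [0.001, -0.0, -1.0]]
ft_force: [0.3, -0.0, 0.7]
width: 0.001
finger_force: 0.0
```

The cover is being pushed (force about 2.6 N). I'll press gently on to the stop.

Request:
move_arm:
  commands:
    - [[0.005, -0.001, 0, 0, 0, 0.07], [0.003, 0, 0, 0, 0, 0], [0.002, 0, 0, 0, 0, 0], [0, 0, 0, 0, 0, 0]]

```text
clock: 12.55
eef_pos: [0.5052, 0.1928, 0.0622]
tcp_rot: [[1.0, -0.022, 0.0], [-0.022, -1.0, 0.0], [0.0, -0.0, -1.0]]
ft_force: [-0.1, -0.0, 0.4]
width: 0.002
finger_force: 0.3
```

Request:
move_arm:
  commands:
    - [[0.002, 0, 0, 0, 0, 0], [0.002, 0, 0, 0, 0, 0], [0, 0, 0, 0, 0, 0]]

```text
clock: 12.85
eef_pos: [0.5078, 0.1928, 0.062]
tcp_rot: [[1.0, -0.024, -0.003], [-0.024, -1.0, -0.0], [-0.003, 0.0, -1.0]]
ft_force: [-9.6, 2.8, 4.9]
width: -0.004
finger_force: 4.8
```

The stop is reached (9.6 N at x=0.508, as predicted). I'll back off, rise, open and go over the caddy.

Request:
move_arm:
  commands:
    - [[-0.01, 0, 0, 0, 0, 0], [-0.005, 0, 0, 0, 0, 0], [0, 0, -0.04, 0, 0, 0], [0, 0, -0.04, 0, 0, 0], [0, 0, -0.04, 0, 0, 0], [0, 0, -0.04, 0, 0, 0], [0, 0, 0, 0, 0, 0]]

```text
clock: 13.55
eef_pos: [0.4964, 0.1937, 0.2275]
tcp_rot: [[1.0, -0.024, 0.009], [-0.024, -1.0, 0.002], [0.009, -0.003, -1.0]]
ft_force: [1.0, 0.1, -0.0]
width: 0.001
finger_force: 0.0
```

Request:
move_arm:
  commands:
    - [[0.005, 0.038, 0, 0, 0, 0], [0.005, 0.038, 0, 0, 0, 0], [0.005, 0.038, 0, 0, 0, 0], [0.005, 0.038, 0, 0, 0, 0], [0.005, 0.038, 0, 0, 0, 0], [0.005, 0.038, 0, 0, 0, 0], [0.005, 0.038, 0, 0, 0, 0], [0.005, 0.038, 0, 0, 0, 0], [0.005, 0.038, 0, 0, 0, 0], [0.005, 0.038, 0, 0, 0, 0]]
  jaw: 0.08

```text
clock: 14.55
eef_pos: [0.5347, -0.1896, 0.2217]
tcp_rot: [[1.0, -0.024, -0.0], [-0.024, -1.0, -0.0], [-0.0, 0.0, -1.0]]
ft_force: [-0.3, -0.0, 0.5]
width: 0.933
finger_force: 0.0
```

Request:
move_arm:
  commands:
    - [[0, 0, 0, 0, 0, -0.082], [0, 0, 0, 0, 0, -0.082], [0, 0, 0, 0, 0, -0.082], [0, 0, 0, 0, 0, -0.082], [0, 0, 0, 0, 0, 0]]

```text
clock: 15.05
eef_pos: [0.5347, -0.1879, 0.2216]
tcp_rot: [[0.954, 0.3, -0.0], [0.3, -0.954, -0.0], [-0.0, -0.0, -1.0]]
ft_force: [-0.0, 0.0, 0.6]
width: 0.941
finger_force: 0.0
```

Run:
```python
from h import *
from cell import status
import cv2
p=status.observe()["eef_pos"]; print(p)
im=imaging.read_camera("side"); print("tip side",proj("side",p+[0,0,.025]))
c,r=225,125; a=cv2.resize(im[r:285,c:355],None,fx=3.7,fy=3.7,interpolation=cv2.INTER_CUBIC)
for q in ([.536,-.1855,.133],):
    uv=(proj("side",q)[0]-[c,r]+.5)*3.7; cv2.circle(a,tuple(int(v) for v in uv),2,(0,0,255),-1)
cv2.imwrite("pics/s3.png",a)
```

```text
[ 0.53470796 -0.1879385   0.22164735]
tip side [[301.67723706 233.5980649 ]]
```

View pics/s3.png

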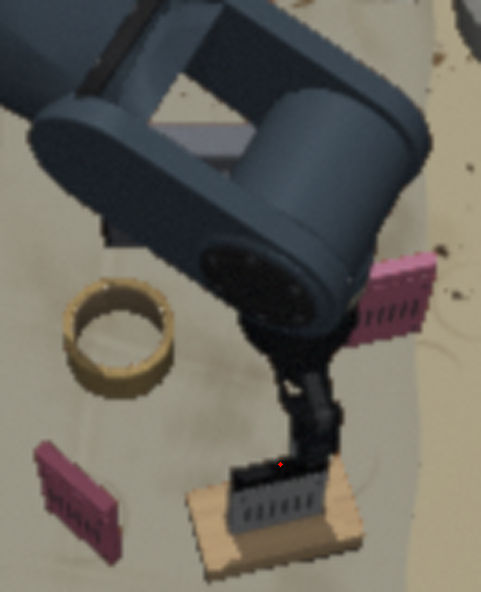

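The red dot, my caddy-top estimate, lies on the cap's centre, and the open near finger is at crop (315,445). I'll check the finger's predicted place.

Run:
```python
from h import *
p=np.array([.5347,-.1879,.2216]);y=np.array([.3,-.954,0]);x=np.array([.954,.3,0])
for off in (.025,.038):
  for sy in(.04,.055):
    for sx in (-.011,.011): print(off,sy,sx,(proj("side",p+sy*y+sx*x+[0,0,off])[0]-[225,125]+.5)*3.7)
```

```text
0.025 0.04 -0.011 [285.75325011 459.34070224]
0.025 0.04 0.011 [317.00073468 452.01931235]
0.025 0.055 -0.011 [291.74260598 479.33690811]
0.025 0.055 0.011 [323.16662234 471.92374114]
0.038 0.04 -0.011 [286.67753333 451.71917434]
0.038 0.04 0.011 [318.23970253 444.34156817]
0.038 0.055 -0.011 [292.73385569 471.87280619]
0.038 0.055 0.011 [324.476138   464.40176538]
```

Request:
move_arm:
  commands:
    - [[0.002, -0.002, 0.025, 0, 0, 0], [0, 0, 0.025, 0, 0, 0], [0, 0, 0.025, 0, 0, 0], [0, 0, 0.025, 0, 0, 0], [0, 0, 0.025, 0, 0, 0], [0, 0, 0.025, 0, 0, 0], [0, 0, 0, 0, 0, 0]]

```text
clock: 15.8
eef_pos: [0.5344, -0.1846, 0.0693]
tcp_rot: [[0.955, 0.297, -0.005], [0.297, -0.955, 0.002], [-0.004, -0.003, -1.0]]
ft_force: [0.3, 0.3, 0.3]
width: 0.938
finger_force: 0.0
```

Request:
move_arm:
  commands:
    - [[0, 0, 0, 0, 0, 0], [0, 0, 0, 0, 0, 0], [0, 0, 0, 0, 0, 0], [0, 0, 0, 0, 0, 0], [0, 0, 0, 0, 0, 0], [0, 0, 0, 0, 0, 0], [0, 0, 0, 0, 0, 0], [0, 0, 0, 0, 0, 0]]
  jaw: 0
  squeeze: 40

```text
clock: 16.6
eef_pos: [0.5368, -0.1856, 0.073]
tcp_rot: [[0.954, 0.299, 0.001], [0.299, -0.954, -0.0], [0.001, 0.001, -1.0]]
ft_force: [-0.3, 1.0, 6.5]
width: 0.159
finger_force: 41.4
```

Gripped: 13.6 mm opening, 41 N. I'll lift and carry it over the dock.

Request:
move_arm:
  commands:
    - [[0, 0, -0.015, 0, 0, 0], [0, 0, -0.025, 0, 0, 0], [0, 0, -0.025, 0, 0, 0], [0, 0, -0.025, 0, 0, 0], [0, 0, -0.025, 0, 0, 0], [0, 0, -0.03, 0, 0, 0], [0, 0, 0, 0, 0, 0]]

```text
clock: 17.3
eef_pos: [0.5376, -0.186, 0.2207]
tcp_rot: [[0.954, 0.299, 0.005], [0.299, -0.954, -0.002], [0.004, 0.004, -1.0]]
ft_force: [0.5, 0.1, -3.4]
width: 0.157
finger_force: 40.3
```

Request:
move_arm:
  commands:
    - [[0.002, -0.0263, 0, 0, 0, 0], [0.004, -0.04, 0, 0, 0, 0], [0.003, -0.04, 0, 0, 0, 0], [0.003, -0.04, 0, 0, 0, 0], [0.003, -0.04, 0, 0, 0, 0], [0.003, -0.04, 0, 0, 0, 0], [0.003, -0.04, 0, 0, 0, 0], [0.002, -0.03, 0, 0, 0, 0], [0.001, -0.01, 0, 0, 0, 0]]

```text
clock: 18.2
eef_pos: [0.4661, 0.1161, 0.2159]
tcp_rot: [[0.954, 0.301, -0.002], [0.301, -0.954, 0.0], [-0.002, -0.001, -1.0]]
ft_force: [0.4, -0.5, -2.9]
width: 0.157
finger_force: 40.3
```

Request:
move_arm:
  commands:
    - [[0, 0, 0, 0, 0, 0.083], [0, 0, 0, 0, 0, 0.083], [0, 0, 0, 0, 0, 0.083], [0, 0, 0, 0, 0, 0], [0, 0, 0, 0, 0, 0]]

```text
clock: 18.7
eef_pos: [0.4674, 0.1136, 0.2165]
tcp_rot: [[0.998, 0.057, -0.001], [0.057, -0.998, -0.0], [-0.001, 0.0, -1.0]]
ft_force: [0.3, -0.2, -3.5]
width: 0.163
finger_force: 40.4
```

Lowering to about 10 mm above the mouth, then the last close look, with the predicted outlines drawn on.

Request:
move_arm:
  commands:
    - [[0.0005, 0, 0.02, 0, 0, 0], [0, 0, 0.02, 0, 0, 0], [0, 0, 0.015, 0, 0, 0], [0, 0, 0.01, 0, 0, 0], [0, 0, 0, 0, 0, 0], [0, 0, 0, 0, 0, 0]]

```text
clock: 19.3
eef_pos: [0.4683, 0.114, 0.1526]
tcp_rot: [[0.998, 0.055, 0.0], [0.055, -0.998, 0.0], [0.0, -0.0, -1.0]]
ft_force: [0.7, 0.1, -2.8]
width: 0.16
finger_force: 40.3
```

Run:
```python
from h import *
from cell import status
import cv2
s=status.observe(); p=s["eef_pos"]; R=s["tcp_rot"]; print(p)
im=imaging.read_camera("side"); cv2.imwrite("pics/raw4.png",im); top=imaging.read_camera("top"); cv2.imwrite("pics/raw4t.png",top)
c,r,k=242,130,9
a=cv2.resize(im[r:195,c:325],None,fx=k,fy=k,interpolation=cv2.INTER_CUBIC)
px=lambda q:tuple(int(v) for v in (proj("side",q)[0]-[c,r]+.5)*k)
zb=p[2]-.065
for sx in(-.038,.038):
    f=p+R[:,0]*sx+R[:,1]*.007; cv2.line(a,px([f[0],f[1],zb+.004]),px([f[0],f[1],zb+.125]),(0,0,255),1)
y=np.radians(3.1);ux=np.array([np.cos(y),np.sin(y),0]);uy=np.array([-np.sin(y),np.cos(y),0]);d=np.array([.468,.1139,.076])
L=[px(d+ux*i*.0395+uy*j*.0082) for i,j in((-1,-1),(1,-1),(1,1),(-1,1))]
cv2.polylines(a,[np.array(L)],True,(0,255,0),1); cv2.imwrite("pics/s4.png",a)
```

```text
[0.46832378 0.11401116 0.15255266]
```

View pics/s4.png

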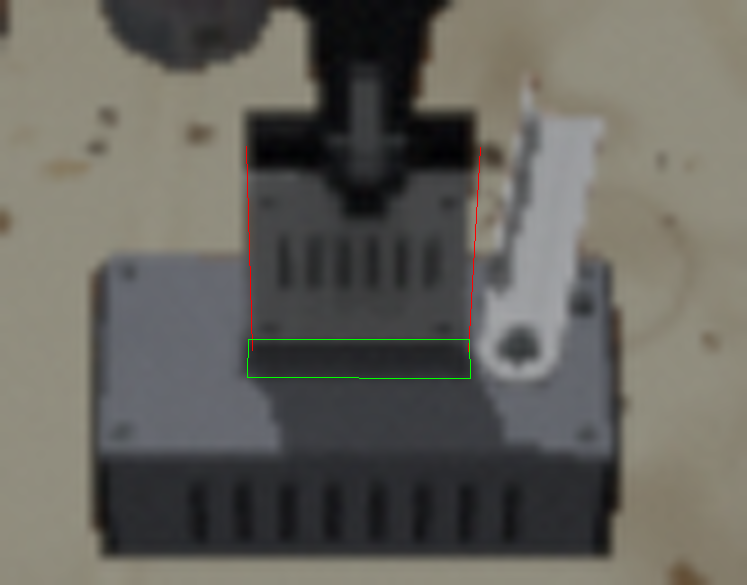

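The cover is fully aside, with its strip running from the pin at (520,345) to (570,115). The caddy's foot (250–470) lines up with the slot outline (248–470). Lowering slowly while watching the force.

Request:
move_arm:
  commands:
    - [[0, 0, 0.004, 0, 0, 0], [0, 0, 0.004, 0, 0, 0], [0, 0, 0.003, 0, 0, 0], [0, 0, 0.003, 0, 0, 0], [0, 0, 0.002, 0, 0, 0], [0, 0, 0, 0, 0, 0]]

```text
clock: 20.0
eef_pos: [0.4679, 0.114, 0.1359]
tcp_rot: [[0.998, 0.055, -0.001], [0.055, -0.998, -0.0], [-0.001, 0.0, -1.0]]
ft_force: [0.7, -0.5, -2.4]
width: 0.155
finger_force: 40.4
```

Request:
move_arm:
  commands:
    - [[0, 0, 0.002, 0, 0, 0], [0, 0, 0.002, 0, 0, 0], [0, 0, 0, 0, 0, 0]]

```text
clock: 20.3
eef_pos: [0.4679, 0.114, 0.1319]
tcp_rot: [[0.998, 0.055, -0.0], [0.055, -0.998, -0.0], [-0.0, 0.0, -1.0]]
ft_force: [-0.7, -0.7, -3.4]
width: 0.164
finger_force: 40.4
```

Request:
move_arm:
  commands:
    - [[0, 0, 0.002, 0, 0, 0], [0, 0, 0.002, 0, 0, 0], [0, 0, 0, 0, 0, 0]]

```text
clock: 20.6
eef_pos: [0.4679, 0.114, 0.1279]
tcp_rot: [[0.999, 0.055, -0.0], [0.055, -0.999, -0.0], [-0.0, 0.0, -1.0]]
ft_force: [-1.1, -0.9, -4.0]
width: 0.154
finger_force: 40.4
```

It is 13 mm into the slot with no resistance, so I'll continue.

Request:
move_arm:
  commands:
    - [[0, 0, 0.004, 0, 0, 0], [0, 0, 0.004, 0, 0, 0], [0, 0, 0.004, 0, 0, 0], [0, 0, 0.004, 0, 0, 0], [0, 0, 0, 0, 0, 0]]

```text
clock: 21.1
eef_pos: [0.4677, 0.114, 0.1116]
tcp_rot: [[0.998, 0.055, -0.001], [0.055, -0.998, -0.0], [-0.001, 0.0, -1.0]]
ft_force: [-0.3, 0.3, -2.3]
width: 0.152
finger_force: 40.4
```

Request:
move_arm:
  commands:
    - [[0, 0, 0.004, 0, 0, 0], [0, 0, 0.004, 0, 0, 0], [0, 0, 0.004, 0, 0, 0], [0, 0, 0.004, 0, 0, 0], [0, 0, 0, 0, 0, 0]]

```text
clock: 21.6
eef_pos: [0.4677, 0.114, 0.0956]
tcp_rot: [[0.998, 0.055, -0.001], [0.055, -0.998, -0.0], [-0.001, 0.0, -1.0]]
ft_force: [0.4, -0.7, -3.6]
width: 0.16
finger_force: 40.4
```

Request:
move_arm:
  commands:
    - [[0, 0, 0.004, 0, 0, 0], [0, 0, 0.004, 0, 0, 0], [0, 0, 0.003, 0, 0, 0], [0, 0, 0.002, 0, 0, 0], [0, 0, 0, 0, 0, 0]]

```text
clock: 22.1
eef_pos: [0.4679, 0.114, 0.0829]
tcp_rot: [[0.998, 0.055, -0.001], [0.055, -0.998, -0.0], [-0.001, 0.0, -1.0]]
ft_force: [-0.4, 0.1, -3.1]
width: 0.155
finger_force: 40.4
```

Request:
move_arm:
  commands:
    - [[0, 0, 0.002, 0, 0, 0], [0, 0, 0.002, 0, 0, 0], [0, 0, 0.002, 0, 0, 0], [0, 0, 0, 0, 0, 0]]

```text
clock: 22.5
eef_pos: [0.4679, 0.114, 0.0769]
tcp_rot: [[0.998, 0.055, -0.0], [0.055, -0.998, -0.0], [-0.0, 0.0, -1.0]]
ft_force: [0.1, 0.0, -3.3]
width: 0.161
finger_force: 40.4
```

Request:
move_arm:
  commands:
    - [[0, 0, 0.001, 0, 0, 0], [0, 0, 0.001, 0, 0, 0], [0, 0, 0, 0, 0, 0]]

```text
clock: 22.8
eef_pos: [0.4681, 0.1141, 0.0751]
tcp_rot: [[0.998, 0.055, -0.0], [0.055, -0.998, -0.0], [-0.0, 0.0, -1.0]]
ft_force: [0.3, 0.8, -2.4]
width: 0.157
finger_force: 40.4
```

Request:
move_arm:
  commands:
    - [[0, 0, 0.001, 0, 0, 0], [0, 0, 0, 0, 0, 0]]

```text
clock: 23.0
eef_pos: [0.4682, 0.1141, 0.075]
tcp_rot: [[0.998, 0.055, 0.0], [0.055, -0.998, 0.0], [0.0, -0.0, -1.0]]
ft_force: [-3.9, -1.3, 10.8]
width: 0.156
finger_force: 42.2
```

Request:
move_arm:
  commands:
    - [[0, 0, 0.001, 0, 0, 0], [0, 0, 0, 0, 0, 0]]

```text
clock: 23.2
eef_pos: [0.4684, 0.1141, 0.075]
tcp_rot: [[0.998, 0.055, 0.001], [0.055, -0.998, 0.0], [0.001, 0.0, -1.0]]
ft_force: [-7.6, -1.5, 25.1]
width: 0.152
finger_force: 44.4
```

It is seated at a reported 0.075, exactly the predicted height. I'll relieve the press, let go and rise.

Request:
move_arm:
  commands:
    - [[0, 0, -0.002, 0, 0, 0], [0, 0, 0, 0, 0, 0], [0, 0, 0, 0, 0, 0]]

```text
clock: 23.5
eef_pos: [0.468, 0.1141, 0.075]
tcp_rot: [[0.999, 0.055, -0.0], [0.055, -0.999, 0.0], [-0.0, -0.0, -1.0]]
ft_force: [0.1, -1.1, -1.5]
width: 0.159
finger_force: 40.6
```

Request:
move_arm:
  commands:
    - [[0, 0, 0, 0, 0, 0], [0, 0, 0, 0, 0, 0], [0, 0, 0, 0, 0, 0], [0, 0, 0, 0, 0, 0], [0, 0, 0, 0, 0, 0]]
  jaw: 0.06

```text
clock: 24.0
eef_pos: [0.4681, 0.1141, 0.0752]
tcp_rot: [[0.998, 0.055, 0.0], [0.055, -0.998, 0.0], [0.0, -0.0, -1.0]]
ft_force: [-0.1, 0.2, -0.2]
width: 0.699
finger_force: 0.0
```

Request:
move_arm:
  commands:
    - [[0, 0, -0.01, 0, 0, 0], [0, 0, -0.02, 0, 0, 0], [0, 0, -0.03, 0, 0, 0], [0, 0, -0.03, 0, 0, 0], [0, 0, -0.03, 0, 0, 0], [0, 0, -0.03, 0, 0, 0], [0, 0, 0, 0, 0, 0], [0, 0, 0, 0, 0, 0]]

```text
clock: 24.8
eef_pos: [0.4681, 0.1141, 0.2258]
tcp_rot: [[0.998, 0.055, 0.001], [0.055, -0.998, 0.0], [0.001, -0.0, -1.0]]
ft_force: [-0.5, 0.3, -0.4]
width: 0.7
finger_force: 0.0
```

Run:
```python
from h import *
import cv2
im=imaging.read_camera("side"); cv2.imwrite("pics/raw5.png",im)
y=np.radians(3.1);ux=np.array([np.cos(y),np.sin(y),0]);uy=np.array([-np.sin(y),np.cos(y),0]);d=np.array([.468,.1139,0])
# brightness profile down the caddy's front face, predicted rows of its features when seated
P=lambda x,yy,z:proj("side",d+ux*x+uy*yy+[0,0,z])[0]
print("pred top-back",P(-.025,.007,.135),"top-front",P(-.025,-.007,.135),"mouth",P(-.025,-.007,.076))
c=int(round(P(-.025,-.007,.1)[0])); print(c,list(enumerate(im[145:185,c].mean(1).astype(int),145)))
```

```text
pred top-back [273.45798508 157.00103553] top-front [273.4198824  160.77177038] mouth [273.55375895 171.18542168]
274 [(145, np.int64(134)), (146, np.int64(135)), (147, np.int64(135)), (148, np.int64(135)), (149, np.int64(132)), (150, np.int64(107)), (151, np.int64(126)), (152, np.int64(135)), (153, np.int64(135)), (154, np.int64(135)), (155, np.int64(136)), (156, np.int64(131)), (157, np.int64(73)), (158, np.int64(28)), (159, np.int64(22)), (160, np.int64(16)), (161, np.int64(7)), (162, np.int64(10)), (163, np.int64(23)), (164, np.int64(66)), (165, np.int64(69)), (166, np.int64(70)), (167, np.int64(69)), (168, np.int64(67)), (169, np.int64(67)), (170, np.int64(56)), (171, np.int64(52)), (172, np.int64(59)), (173, np.int64(60)), (174, np.int64(62)), (175, np.int64(69)), (176, np.int64(97)), (177, np.int64(104)), (178, np.int64(104)), (179, np.int64(101)), (180, np.int64(72)), (181, np.int64(50)), (182, np.int64(44)), (183, np.int64(37)), (184, np.int64(31))]
```

The cap's back edge is at row 157 and the mouth at row 171, both as predicted for a seated caddy. Handing in.

```bash
python3 -c "
from cell import close_job
print(close_job())"
```

```text
the job is handed in; nothing more can be done
None
```

I swung the cover aside to its stop, lowered the caddy into the slot until it sat on the floor, released it, and handed the job in at about 25 s. The hand-in returned no verdict. The last image puts the caddy's top and the slot mouth where they should be when seated, and I didn't recheck the cover after letting go. My first push missed because the fingertips sit about 25 mm higher than the reported z. Finding that out meant pressing on the dock top, which took the wrist force to nearly 100 N (limit 120 N).

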